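Power up the hoist control console

ROBOT

A 6-joint arm with a two-finger parallel gripper is mounted at the origin on the work surface. World frame = base frame: x ahead of the robot, y to its left, z up, the work surface at z = 0. Lengths are in m, angles in rad, forces in N, time in s.
With the tool pointing down it reaches from about 0.3 to 0.75 m from the base axis. Payload 8.5 kg.
Tool frame: the origin (TCP) lies at the very end of the fingers, on their centre line; the grasp point (between the pads) lies ctrl.grip_point_offset behind it (ctrl.grip_point_offset is the distance from the TCP to the grasp point, in m); z points along the fingers, y is the line along which they close (so a half turn about z gives the same grasp; the last joint's range is limited). The gripper opens to 85 mm and grips with 20 to 120 N. Pads are 22 mm wide; open, the fingers measure 114 mm over their backs; the gripper's body (76 mm by 85 mm) begins 54 mm behind the grasp point. The pads swing forward as they close: fully open they stand 13 mm farther back than shut.
Start: joints at [-1.47, 0.381, 1.297, -0, 1.464, -0.215], TCP at [0.171, -0.523, 0.231] pointing down, gripper open.
Joint ranges: [-3.11, 3.11], [-0.89, 2.33], [0.22, 2.48], [-1.42, 4.56], [0.17, 2.85], [-2.88, 2.88]. Speed limits (rad/s): [2.39, 2.39, 3.14, 3.14, 3.14, 3.14].

INTERFACE

Orientations are given as a unit quaternion [x, y, z, w].
In Python, from plant import ctrl, eyes gives the robot as it stands. The module is installed in compiled form; this text tells all that it offers.
- The arm moves only by the shell command python3 -m crank 'ROWS' [FORCE]. ROWS is JSON, one flat list of numbers, 7 for each row, row after row: the shift along the tool's x, y, z in mm, then the turn, a rotation vector about the tool's x, y, z in degrees, then the finger opening in mm, from 0 to 85.4. In form: [x, y, z, rx, ry, rz, hand, x, y, z, rx, ry, rz, hand, ...]. A call has exactly 5 rows; each row is the pose to reach, as a shift and turn from the pose commanded when the call began, along the tool's axes at that moment; what a row does not reach only later rows make up. A row lasts 1/10 s, in which the tool goes at most 50 mm and 8.59 degrees, less where a joint would pass 70% of its speed; a pose out of reach is approached as far as the arm can. A call with a gripper value outside its range is refused whole. The fingers move at their own pace and stop on an object; FORCE is the grip in N (left out, the last holds). Time passes only in rows, so rows that repeat a pose let the fingers close, or fill a call up. It gives the time, the measured TCP pose, the force, the opening and the grip force at its end, in the units of the state.
- ctrl.state(): the state, without advancing time (a new reading comes with each control period).
- eyes.snapshot(name): name is "scene" or "top" or "wrist"; returns the picture (480x640x3 uint8, blue, green, red); there is no depth.
- eyes.calibration(name): a dict with "vfov" (degrees; the focal length in pixels is half the picture's height over the tangent of half this angle, whatever the lens; pixels are square), "cx", "cy" (the principal point, pixels), "dist_coeffs" ([k1, k2, p1, p2, k3] as OpenCV has them; the pictures are not rectified), "T" (4x4, takes a point from camera to world coordinates); the wrist camera has in their place "hand_eye" (4x4, takes a point from camera to tool coordinates, whose origin is the TCP and whose axes are the flange's). Camera axes: x right, y down, z forward; pixel columns grow to the right and rows downward; lengths in m; the calibration is good to about 2 mm. A picture is of the moment at which its call begins: read the wrist's pose just before it. calibration takes no time and is no camera call.
- ctrl.finish_job(): hands the job in; it is judged then, once.
The state is a dict: "clock": time; "joint_pos": joint angles; "qd": joint speeds; "tau": joint torques, N m; "tcp_pos": TCP position; "orientation": TCP orientation; "contact_force": force on the tool from outside, world axes, zero at the start; "wrist_torque": the same for the moment, N m; "grip_width": finger opening in m; "grasp_force": force on a finger pad.
Only numpy, scipy, OpenCV 4.12 (cv2) and the standard library are available. Lean on these libraries where they do the work, as an engineer would, in place of code of your own. Each camera call takes 0.05 s, during which the arm holds its last target. There are 200 camera calls.

TASK

Take the charged battery pack (the one with the green top) off the charger and slide it along the shoe on the yellow hoist console until it clicks home on the detent. Then turn the green spring-return start knob clockwise to its stop, hold it there for a second or so, and let it spring back. Leave the flat red pack where it stands on the charger and do not press the red emergency stop.

Things in the scene. Friction and masses are not known exactly. Their poses are not given: they have to be found in the camera images.
- console: Yellow steel hoist control console fixed to the bench, 220 (x) by 270 (y) by 50 mm high; origin at the centre of its underside; x points away from the robot (give or take the yaw). Battery shoe along its +y side, start knob near its -y side, emergency stop in its far -y corner. Its place and yaw vary.
- shoe_entry (a point): Point on the steel shoe floor (54 mm above the bench), on its centre line, on the open apron before the black rails; axes as the console's. A pack stood here, long side along x, is clear of the rails (they start 42 mm further along x) and slides in along +x. Black flares 10 mm high funnel the foot in: 86 mm apart at their mouth, 16 mm further along x than this point, 64 mm at the rails.
- shoe_seat (a point): Point on the shoe floor, 116 mm from shoe_entry along x: the origin of a pack lies here when it is home. The channel is 64 mm wide and 10 mm high inside, under two black lips that leave a 50 mm slot; the lips' tops are 15 mm (17 mm at their entry edges) above the floor. A fixed end stop stands 2 mm beyond a home pack.
- detent (a joint): Sprung brass roller in the shoe floor at shoe_seat: 0 up (4 mm proud), 0.005 m fully down. The foot of a pack sliding over it presses it down; it springs up into the groove across the middle of the foot when the pack is home. Sliding over it takes about 4 to 8 N.
- knob_grip (a point): Point on the vertical axis of the start knob, in its bar grip, 40 mm above the console top (90 mm above the bench); axes as the console's, it does not turn with the knob. The bar is green, 46 mm long, 14 mm thick, 38 mm high (14 to 52 mm above the console top), along the console's x at rest, on a black base 48 mm across.
- start_knob (a joint): Turn of the start knob, rad: 0 at rest, grows clockwise seen from above, fixed stop at 1.05 (60 degrees, green mark on the console). A spring takes it back to 0 by itself when released; turning takes 0.03 N m at first, 0.12 N m at the stop.
- estop (a joint): Travel of the red emergency stop button (32 mm across, in the console's far -y corner): 0 up, 0.006 m fully pressed.
- charger: Black charger tray fixed to the bench, 140 (x) by 250 (y) by 18 mm high with a grey strip 14 mm wide and 34 mm high along its +x edge; origin at the centre of its underside. The two packs stand on it, one at each end. Its place and yaw vary, and it may be on either side of the bench.
- pack_green: Charged battery pack, grey with green top: black foot 70 (x) by 60 (y) by 8 mm, body above it 64 by 44 mm, 70 mm high overall; loose, about 0.4 kg; origin at the centre of its underside, z up. A groove 18 mm wide crosses the middle of the foot along y; the foot is slick (friction 0.2). Either way round fits the shoe.
- pack_red: Flat battery pack, the same size and shape with red top; to be left where it stands.
Things that resemble listed ones, but are neither listed nor needed, are in the scene too. Leave any purple look-alike of the pack_green alone.

How it is judged:
By the outcome, as a careful person would: the job done as asked, in the order asked, and still so for the second after the job is handed in, with the robot touching nothing.
It also fails if it takes over 64 s, if anything falls off the work surface, if the arm or the gripper's body presses on something with over 40 N, if the wrist force passes 120 N, or if a joint passes its speed limit or range.

## Working session

There is one attempt and no reset: what is moved stays moved. The work goes in short steps, Python scripts to look and compute and a shell command to move; the robot and the scene stay as the last step left them, time stands still between calls to the robot, and variables do not carry over. Pictures are saved under pics/ and viewed, at most 10 in all, crops included, and the job is handed in when it is done.

```bash
mkdir -p pics; python3 - <<'E'
from plant import ctrl, eyes
import cv2,json,pickle
d={}
for n in("scene","top"):
    im=eyes.snapshot(n); cv2.imwrite(f"pics/{n}0.png",im); c=eyes.calibration(n); print(n,c)
print(eyes.calibration("wrist"))
s=ctrl.state();print(s["clock"],s["tcp_pos"],s["orientation"],ctrl.grip_point_offset)
E
```

```text
scene {'vfov': 44.62547228696735, 'cx': 313.83442991413534, 'cy': 246.79905836635322, 'dist_coeffs': array([-0.01404222,  0.        ,  0.        ,  0.        ,  0.        ]), 'T': array([[-4.90618470e-02,  8.19502002e-01, -5.70972331e-01,
         1.23564211e+00],
       [ 9.98787539e-01,  3.79375431e-02, -3.13718686e-02,
        -1.38961542e-04],
       [-4.04802170e-03, -5.71819212e-01, -8.20369674e-01,
         1.10540567e+00],
       [ 0.00000000e+00,  0.00000000e+00,  0.00000000e+00,
         1.00000000e+00]])}
top {'vfov': 50.84052587691448, 'cx': 328.46144658329143, 'cy': 234.7362628516978, 'dist_coeffs': array([-0.02620228,  0.        ,  0.        ,  0.        ,  0.        ]), 'T': array([[-0.00841513, -0.98774444,  0.15585285,  0.39959754],
       [-0.99993029,  0.007021  , -0.0094935 , -0.05256569],
       [ 0.00828291, -0.15592188, -0.98773466,  0.99882434],
       [ 0.        ,  0.        ,  0.        ,  1.        ]])}
{'vfov': 61.77994602895717, 'cx': 313.06685517247627, 'cy': 243.09360164248815, 'dist_coeffs': array([-0.06974817,  0.        ,  0.        ,  0.        ,  0.        ]), 'hand_eye': array([[ 4.24988531e-04, -9.56452624e-01, -2.91887301e-01,
         7.39819924e-02],
       [ 9.99999883e-01,  3.38581812e-04,  3.46541348e-04,
        -8.37372171e-04],
       [-2.32622650e-04, -2.91887414e-01,  9.56452656e-01,
        -1.42395533e-01],
       [ 0.00000000e+00,  0.00000000e+00,  0.00000000e+00,
         1.00000000e+00]])}
0.1 [ 0.17077866 -0.52254539  0.23076233] [ 9.87560404e-01  1.57238708e-01  3.12626653e-05 -6.60668301e-04] 0.0187
```

View pics/top0.png

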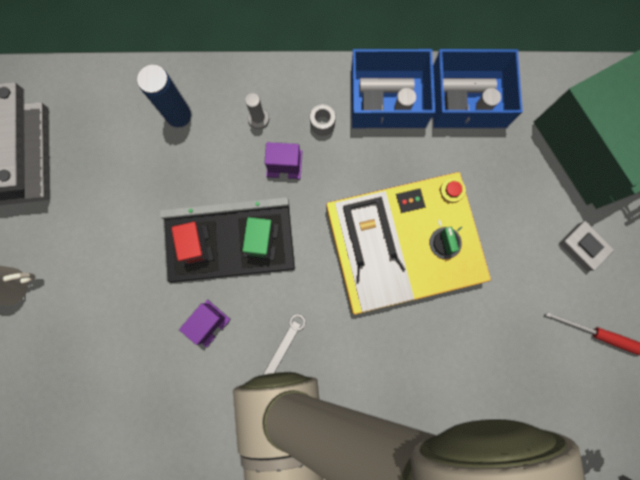

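View pics/scene0.png

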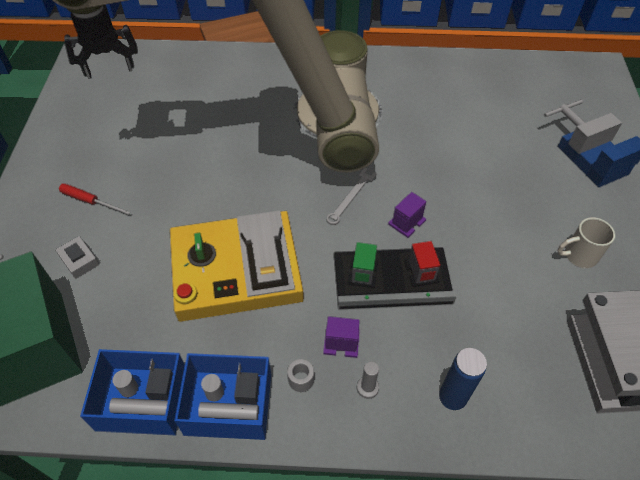

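Top view: the green pack is at (257,237). It could be confused with the red pack (187,242), the purple look-alikes (283,158) and (205,323), the green knob (447,240) and the green box (600,130). I choose the one with a green top on the black tray. The console is centred around (408,243), the knob is at (447,240) and the e-stop at (453,188).

```bash
cat > h.py <<'E'
from plant import ctrl, eyes
import cv2, numpy as np
from scipy.spatial.transform import Rotation as R
def cam(n):
    c=eyes.calibration(n); f=240/np.tan(np.radians(c["vfov"]/2))
    K=np.array([[f,0,c["cx"]],[0,f,c["cy"]],[0,0,1]])
    if "T" in c: T=c["T"]
    else:
        s=ctrl.state(); B=np.eye(4); B[:3,:3]=R.from_quat(s["orientation"]).as_matrix(); B[:3,3]=s["tcp_pos"]; T=B@c["hand_eye"]
    return K,np.array(c["dist_coeffs"]),T
def ray(px,c,z):
    K,d,T=c; p=cv2.undistortPoints(np.array(px,float).reshape(-1,1,2),K,d)[:,0]
    D=np.c_[p,np.ones(len(p))]@T[:3,:3].T; o=T[:3,3]
    return (o+D*((z-o[2])/D[:,2])[:,None])[:,:2]
def proj(P,c):
    K,d,T=c; i=np.linalg.inv(T)
    return cv2.projectPoints(np.array(P,float).reshape(-1,1,3),i[:3,:3],i[:3,3],K,d)[0][:,0]
def blobs(im,lo,hi,amin=60):
    m=cv2.inRange(cv2.cvtColor(im,cv2.COLOR_BGR2HSV),lo,hi)
    cs=cv2.findContours(m,cv2.RETR_EXTERNAL,cv2.CHAIN_APPROX_NONE)[0]
    return sorted([k for k in cs if cv2.contourArea(k)>amin],key=cv2.contourArea,reverse=True)
GREEN=((50,120,70),(75,255,255)); YEL=((22,150,100),(32,255,255)); RED=((0,150,80),(8,255,255))
def rect(k,c,z):
    r=cv2.minAreaRect((ray(k.reshape(-1,2),c,z)*1000).astype(np.float32)); return np.round(r[0],1),np.round(r[1],1),round(r[2],1)
E
python3 - <<'E'
from h import *
im=cv2.imread("pics/top0.png"); c=cam("top")
for nm,col,z in(("green",GREEN,.07),("red",RED,.07),("yel",YEL,.05)):
    for k in blobs(im,*col)[:4]: print(nm,k.reshape(-1,2).mean(0).round(),cv2.contourArea(k),rect(k,c,z), rect(k,c,.09) if nm=="green" else "")
cv2.imwrite("pics/crop.png",cv2.resize(im[150:330,150:510],None,fx=2.2,fy=2.2,interpolation=2))
E
```

```text
red [186. 241.] 827.0 (array([536.7, 202.9]), array([66.9, 46.5]), 12.3) 
red [618. 341.] 445.5 (array([ 346.2, -589.4]), array([85.5, 21. ]), 68.8) 
red [454. 189.] 155.0 (array([ 632.4, -300.4]), array([26.7, 27.6]), 87.4) 
yel [458. 281.] 429.0 (array([ 464.3, -289.4]), array([ 40.5, 143.2]), 13.5) 
yel [341. 262.] 70.0 (array([502.8, -84. ]), array([210.4,  12.6]), 16.3)
```

View pics/crop.png

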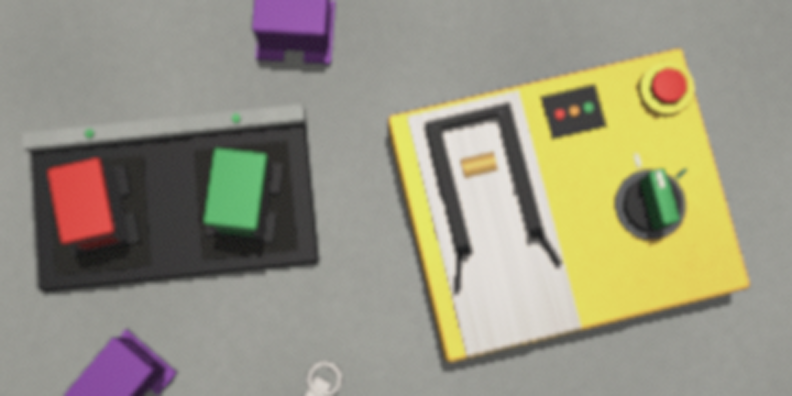

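The crop shows a grey pack with a plain green top at crop (237,190), standing on the tray near the console end, so the choice holds. The shoe opens toward the robot and the knob bar lies along the console's x. The colour masks need adjusting.

```bash
sed -i 's/^GREEN=.*/GREEN=((50,90,60),(85,255,255)); YEL=((20,110,80),(35,255,255)); RED=((0,150,80),(8,255,255))/' h.py
python3 - <<'E'
from h import *
im=cv2.imread("pics/top0.png"); c=cam("top")
h=cv2.cvtColor(im,cv2.COLOR_BGR2HSV)
print([h[y,x] for x,y in((257,237),(452,240),(380,300),(430,280))])
for nm,col,z in(("green",GREEN,.07),("yel",YEL,.05)):
    for k in blobs(im,*col)[:5]: print(nm,k.reshape(-1,2).mean(0).round(),cv2.contourArea(k),rect(k,c,z), rect(k,c,.1) if nm=="green" else "")
# corners from crop
cr=np.array([[390,115],[683,50],[747,287],[450,360]])/2.2+[150,150]
P=ray(cr,c,.05)*1000; print(P.round(1), P.mean(0), np.linalg.norm(np.diff(np.vstack([P,P[:1]]),axis=0),axis=1))
s=cam("scene"); im2=cv2.imread("pics/scene0.png")
for k in blobs(im2,*YEL)[:2]: print("scene yel",rect(k,s,.05))
for k in blobs(im2,*GREEN)[:4]: print("scene green",k.reshape(-1,2).mean(0).round(),rect(k,s,.07))
E
```

```text
[array([ 66, 116, 184], dtype=uint8), array([ 65, 120, 177], dtype=uint8), array([ 18,  12, 219], dtype=uint8), array([ 27, 149, 228], dtype=uint8)]
green [257. 235.] 871.5 (array([545.4,  72.4]), array([47.4, 69.6]), 82.5) (array([540.7,  68.4]), array([45.9, 67.4]), 82.5)
green [451. 240.] 149.5 (array([ 535.7, -290.3]), array([46.2, 17.7]), 13.3) (array([ 531.3, -282.7]), array([44.7, 17.1]), 13.3)
green [627. 154.] 122.5 (array([ 701.8, -639.7]), array([41. , 66.1]), 63.7) (array([ 692. , -620.7]), array([39.7, 63.9]), 63.7)
green [617.  88.] 91.5 (array([ 843.1, -638.3]), array([26.2, 73.6]), 84.0) (array([ 828.7, -619.3]), array([25.4, 71.3]), 84.0)
yel [422. 227.] 8624.0 (array([ 538.7, -224.6]), array([219.1, 244.4]), 13.3) 
yel [343. 257.] 936.5 (array([506.8, -88.6]), array([218.9,  21.5]), 11.9) 
[[ 612.5  -59.9]
 [ 669.8 -319.9]
 [ 459.9 -364.7]
 [ 400.5 -108.9]] [ 535.67015269 -213.37410746] [266.22868025 214.66450845 262.61157317 217.56147601]
scene yel (array([ 550.4, -210.6]), array([243.4, 268.7]), 13.2)
scene green [ 21. 306.] (array([ 678.8, -637.8]), array([226.9, 101.1]), 28.6)
scene green [234. 475.] (array([ 987.3, -148.4]), array([ 26.5, 544.9]), 2.8)
scene green [23. 83.] (array([  11. , -861.2]), array([132.8, 112.5]), 89.5)
scene green [ 44. 464.] (array([ 987.2, -485.7]), array([85.4, 30.6]), 65.6)
```

```bash
cat >> h.py <<'E'
def go(x,y,z,yaw):
    """shift (mm) and rz (deg) in tool axes to bring TCP to x,y,z (mm), tool x at world angle yaw"""
    s=ctrl.state(); A=R.from_quat(s["orientation"]); M=A.as_matrix()
    W=R.from_matrix(np.c_[[np.cos(np.radians(yaw)),np.sin(np.radians(yaw)),0],[np.sin(np.radians(yaw)),-np.cos(np.radians(yaw)),0],[0,0,-1]])
    print("t",round(s["clock"],2),"tcp",(s["tcp_pos"]*1000).round(1),"F",np.round(s["contact_force"],1),"w",round(s["grip_width"]*1000,1),
     "shift",(M.T@(np.array([x,y,z])-s["tcp_pos"]*1000)).round(1),"rot",np.degrees((A.inv()*W).as_rotvec()).round(2),"yaw",round(np.degrees(np.arctan2(M[1,0],M[0,0])),2))
E
C="python3 -m crank"
$C '[38,-32,0,0,0,0,85, 76,-64,0,0,0,0,85, 115,-96,0,0,0,0,85, 153,-128,0,0,0,0,85, 191,-160,0,0,0,0,85]'
$C '[38,-32,0,0,0,0,85, 76,-64,0,0,0,0,85, 115,-96,0,0,0,0,85, 153,-128,0,0,0,0,85, 191,-160,0,0,0,0,85]'
python3 -c "
from h import *
go(545,72,200,-7.5)"
```

```text
clock: 0.6
tcp_pos: [0.3032, -0.3094, 0.2311]
orientation: [0.988, 0.157, -0.0, -0.0]
contact_force: [0.3, -0.7, -0.3]
grip_width: 0.0852
grasp_force: 0.0
clock: 1.1
tcp_pos: [0.4351, -0.0979, 0.2313]
orientation: [0.988, 0.157, -0.0, -0.0]
contact_force: [1.1, -0.7, 0.5]
grip_width: 0.0852
grasp_force: 0.0
t 1.1 tcp [435.1 -97.9 231.3] F [ 1.1 -0.7  0.5] w 85.2 shift [ 157.2 -127.4   31.3] rot [-0.000e+00  1.000e-02  2.559e+01] yaw 18.09
```

```bash
C="python3 -m crank"
$C '[39,-32,8,0,0,8,85, 78,-64,16,0,0,16,85, 117,-96,24,0,0,22,85, 155,-125,31,0,0,25.5,85, 155,-125,31,0,0,25.5,85]' >/dev/null
$C '[0,0,0,0,0,0,85, 0,0,0,0,0,0,85, 0,0,0,0,0,0,85, 0,0,0,0,0,0,85, 0,0,0,0,0,0,85]' >/dev/null
python3 - <<'E'
from h import *
c=cam("wrist"); im=eyes.snapshot("wrist"); cv2.imwrite("pics/w1.png",im)
go(545,72,200,-7.5)
for k in blobs(im,*GREEN)[:3]: print(k.reshape(-1,2).mean(0).round(),cv2.contourArea(k),rect(k,c,.07))
E
```

```text
t 2.15 tcp [542.9  66.3 200.6] F [ 0.   0.3 -0.2] w 84.8 shift [ 1.3 -5.9  0.6] rot [ 0.   -0.02  0.04] yaw -7.46
[309. 236.] 5975.5 (array([537.1,  70.2]), array([47.1, 68.1]), 82.7)
[309. 183.] 252.5 (array([575.8,  64.8]), array([29.4,  4.8]), 82.5)
[125. 171.] 73.5 (array([601.5, 189.5]), array([6.3, 7. ]), 75.5)
```

View pics/w1.png

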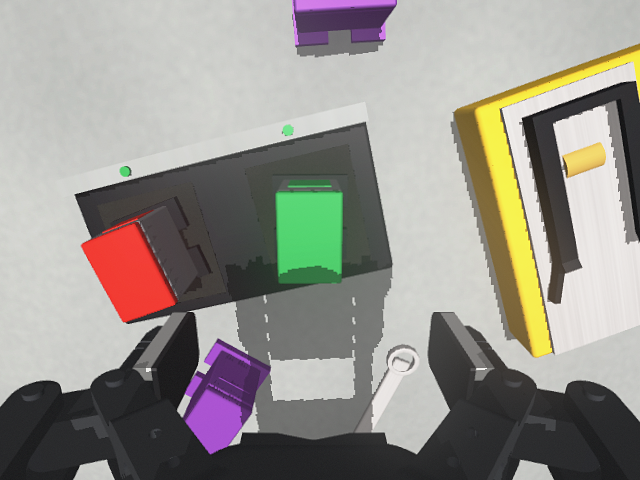

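The wrist view shows the green pack at (309,236) with clear finger space on both sides. Its apparent size (68×47 rather than 64×44) means its top is near z = 0.088, so it stands on the 18 mm tray.

```bash
python3 - <<'E'
from h import *
c=cam("wrist"); im=cv2.imread("pics/w1.png")
k=blobs(im,*GREEN)[0]; r=rect(k,c,.088); print(r)
k=blobs(cv2.imread("pics/top0.png"),*GREEN)[0]; print("top",rect(k,cam("top"),.088))
go(r[0][0],r[0][1],44,-7.4)
E
```

```text
(array([542.4,  69.5]), array([44. , 63.6]), 82.7)
top (array([542.6,  70. ]), array([46.5, 68.3]), 82.5)
t 2.15 tcp [542.9  66.3 200.6] F [ 0.   0.3 -0.2] w 84.8 shift [ -1.   -3.1 156.6] rot [ 0.   -0.02 -0.06] yaw -7.46
```

```bash
C="python3 -m crank"
$C '[-1,-3,40,0,0,0,85, -1,-3,80,0,0,0,85, -1,-3,120,0,0,0,85, -1,-3,145,0,0,0,85, -1,-3,156.5,0,0,0,85]'>/dev/null
$C '[0,0,0,0,0,0,85, 0,0,0,0,0,0,30, 0,0,0,0,0,0,30, 0,0,0,0,0,0,30, 0,0,0,0,0,0,30]' 50
$C '[0,0,0,0,0,0,30, 0,0,0,0,0,0,30, 0,0,0,0,0,0,30, 0,0,0,0,0,0,30, 0,0,0,0,0,0,30]'
```

```text
clock: 3.15
tcp_pos: [0.5432, 0.0701, 0.0452]
orientation: [0.998, -0.065, 0.001, 0.0]
contact_force: [-0.9, 0.2, 6.7]
grip_width: 0.0434
grasp_force: 52.7
clock: 3.65
tcp_pos: [0.5431, 0.0701, 0.0452]
orientation: [0.998, -0.065, 0.001, 0.0]
contact_force: [-0.7, 0.7, 5.1]
grip_width: 0.0432
grasp_force: 52.7
```

```bash
C="python3 -m crank"
$C '[0,0,-20,0,0,0,30, 0,0,-60,0,0,0,30, 0,0,-100,0,0,0,30, 0,0,-120,0,0,0,30, 0,0,-120,0,0,0,30]'
python3 - <<'E'
from h import *
im=cv2.imread("pics/top0.png");c=cam("top")
p=ray([[367.3,224.1]],c,.056)[0]*1000; print(p)
u=np.array([np.cos(np.radians(13.3)),np.sin(np.radians(13.3))])
e=p-116*u; print(e, e-40*u); e=e-40*u
go(e[0],e[1],170,13.3)
E
```

```text
clock: 4.15
tcp_pos: [0.5433, 0.0701, 0.1665]
orientation: [0.998, -0.064, 0.003, 0.0]
contact_force: [-0.1, 0.4, -5.7]
grip_width: 0.0436
grasp_force: 52.8
[ 568.2779979  -135.51960028]
[ 455.38924866 -162.20536979] [ 416.46209374 -171.40735928]
t 4.15 tcp [543.3  70.1 166.5] F [-0.1  0.4 -5.7] w 43.6 shift [-94.7 255.8  -4.1] rot [  0.04  -0.31 -20.69] yaw -7.4
```

```bash
C="python3 -m crank"
$C '[-10,25,-4,0,0,-5,30, -28,75,-4,0,0,-12,30, -46,125,-4,0,0,-18,30, -63,170,-4,0,0,-20.7,30, -80,215,-4,0,0,-20.7,30]'>/dev/null
python3 -c "
from h import *
go(416.5,-171.5,170,13.3)"
```

```text
t 4.65 tcp [ 434.6 -131.5  166.3] F [ 1.2 -1.3 -4.7] w 43.5 shift [-26.9  34.7  -3.8] rot [-0.11  0.12  0.1 ] yaw 13.4
```

```bash
C="python3 -m crank"
$C '[-12,16,-2,0,0,0,30, -24,31,-3.5,0,0,0,30, -26.5,34,-3.5,0,0,0,30, -26.5,34,-3.5,0,0,0,30, -26.5,34,-3.5,0,0,0,30]'
python3 - <<'E'
from h import *
c=cam("wrist"); im=eyes.snapshot("wrist"); cv2.imwrite("pics/w2.png",im); np.save("w2T.npy",c[2])
go(416.5,-171.5,170,13.3)
E
```

```text
clock: 5.15
tcp_pos: [0.4185, -0.1689, 0.1706]
orientation: [0.993, 0.116, -0.0, -0.001]
contact_force: [-0.0, -0.0, -4.6]
grip_width: 0.0432
grasp_force: 53.3
t 5.2 tcp [ 418.7 -168.8  170.8] F [ 0.3 -0.2 -4.9] w 43.6 shift [-2.7  2.1  0.8] rot [-0.06  0.03  0.05] yaw 13.35
```

View pics/w2.png

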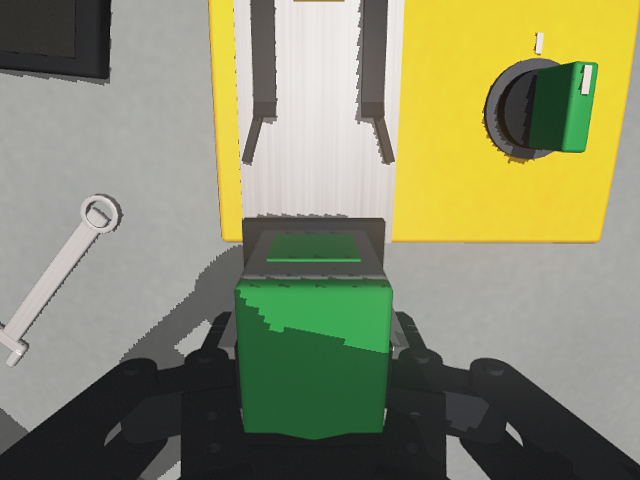

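Wrist view: the slot between the black lips runs from about x = 275 to 361 at row 100, and the flare mouth from (246,162) to (391,161). The held pack's foot front edge runs from (243,218) to (384,218), and the knob bar's top is at (575,105).

```bash
cat > m.py <<'E'
from h import *
K,d,_=cam("wrist"); c=(K,d,np.load("w2T.npy")); im=cv2.imread("pics/w2.png")
v=cv2.cvtColor(im,cv2.COLOR_BGR2HSV)
A=[];B=[]
for y in range(8,98,3):
    row=v[y,:,2]<140; row[:250]|=False
    l=np.where(row[250:318])[0]; r=np.where(row[318:392])[0]
    if len(l) and len(r): A.append((250+l.max()+.5,y)); B.append((318+r.min()-.5,y))
print(A[0],A[-1],B[0],B[-1])
for z in(.066,.069):
    a=ray(A,c,z)*1000;b=ray(B,c,z)*1000
    fl=[cv2.fitLine(q.astype(np.float32),cv2.DIST_HUBER,0,.1,.1).ravel() for q in(a,b)]
    ang=[np.degrees(np.arctan(l[1]/l[0])) for l in fl]
    n=np.array([-np.sin(np.radians(13.3)),np.cos(np.radians(13.3))])
    print(z,"angles",ang,"offs",(a@n).mean(),(b@n).mean(),"w",(a@n).mean()-(b@n).mean())
n=np.array([-np.sin(np.radians(13.3)),np.cos(np.radians(13.3))]);u=np.array([n[1],-n[0]])
fm=ray([[246,162],[391,161]],c,.064)*1000; print("flare mouth",fm@u,fm@n)
ff=ray([[243,218],[384,218]],c,.153)*1000; print("foot front",ff@u,ff@n, "tcp n",np.array([418.7,-168.8])@n,np.array([418.7,-168.8])@u)
fe=ray([[221,241],[600,241]],c,.05)*1000; e=fe[1]-fe[0]; print("front edge u",fe@u,"len",np.linalg.norm(e),"yaw",np.degrees(np.arctan2(e[1],e[0]))+90, "n",fe@n)
k=blobs(im[:, 480:],*GREEN)[0]+[480,0]; print("knob",rect(k,c,.102))
kt=ray([[563,64],[597,64],[586,152],[550,152]],c,.102)*1000; print(kt.mean(0))
E
python3 m.py
```

```text
(np.float64(275.5), 8) (np.float64(275.5), 95) (np.float64(358.5), 8) (np.float64(357.5), 95)
0.066 angles [np.float32(13.179909), np.float32(13.119985)] offs -238.02068766074476 -285.22799678657077 w 47.207309125826015
0.069 angles [np.float32(13.179802), np.float32(13.11623)] offs -238.28774831243703 -284.9215214845748 w 46.63377317213775
flare mouth [418.31045026 419.03790586] [-218.54556741 -307.55946034]
foot front [404.25348779 404.31917558] [-231.10758136 -288.92538539] tcp n -260.59441868543183 368.6375983944148
front edge u [363.42950293 363.80457894] len 267.29204228931656 yaw 13.380399996799795 n [-196.50136965 -463.79314878]
knob (array([ 530.8, -282.9]), array([44.7, 14.1]), 13.6)
[ 529.46258639 -280.6333849 ]
```

```bash
cat >> m.py <<'E'
print("---")
pl=[]
for y in (175,190,205):
    r=v[y]; w=(r[:,1]<60)&(r[:,2]>150); xs=np.where(w[225:410])[0]+225; pl.append([[xs.min()-.5,y],[xs.max()+.5,y]])
print(pl); pr=ray(pl,c,.054)*1000; print((pr@n).reshape(-1,2), (pr@n).mean())
P=400*u-263*n; print(P); go(P[0],P[1],100,13.25)
E
python3 m.py | sed '1,/---/d'
```

```text
[[[np.float64(240.5), 175], [np.float64(394.5), 175]], [[np.float64(241.5), 190], [np.float64(393.5), 190]], [[np.float64(241.5), 205], [np.float64(393.5), 205]]]
[[-212.95755079 -312.20768859]
 [-213.1397174  -312.10009215]
 [-212.65568537 -312.66193147]] -262.6204442947513
[ 449.77462999 -163.92614867]
t 5.2 tcp [ 418.7 -168.8  170.8] F [ 0.3 -0.2 -4.9] w 43.6 shift [31.4  2.5 70.8] rot [-0.06  0.03  0.1 ] yaw 13.35
```

```bash
C="python3 -m crank"
$C '[16,1.5,15,0,0,0,30, 31.5,2.5,40,0,0,0.1,30, 31.5,2.5,65,0,0,0.1,30, 31.5,2.5,80,0,0,0.1,30, 31.5,2.5,85,0,0,0.1,30]'
$C '[0,0,0,0,0,0,30, 0,0,0,0,0,0,30, 0,0,1,0,0,0,30, 0,0,2,0,0,0,30, 0,0,2.5,0,0,0,30]'
python3 - <<'E'
from h import *
n=np.array([-np.sin(np.radians(13.3)),np.cos(np.radians(13.3))]);u=np.array([n[1],-n[0]])
P=400*u-263*n; go(*P,81.2,13.25); print(ctrl.state()["wrist_torque"])
E
```

```text
clock: 5.7
tcp_pos: [0.4495, -0.1637, 0.0847]
orientation: [0.993, 0.116, -0.001, -0.001]
contact_force: [-0.1, -0.1, -4.9]
grip_width: 0.0436
grasp_force: 53.0
clock: 6.2
tcp_pos: [0.4499, -0.1651, 0.0841]
orientation: [0.993, 0.115, 0.0, 0.0]
contact_force: [0.3, -0.6, -4.7]
grip_width: 0.0436
grasp_force: 53.0
t 6.2 tcp [ 449.9 -165.1   84.1] F [ 0.3 -0.6 -4.7] w 43.6 shift [ 0.1 -1.1  2.9] rot [ 0.03 -0.03 -0.06] yaw 13.19
[-0.03765195 -0.05686108 -0.02393293]
```

```bash
C="python3 -m crank"
$C '[0,0,0.5,0,0,0,30, 0,0,1,0,0,0,30, 0,0,1,0,0,0,30, 0,0,1,0,0,0,30, 0,0,1,0,0,0,30]'
cat > q.py <<'E'
from h import *
import sys
n=np.array([-np.sin(np.radians(13.3)),np.cos(np.radians(13.3))]);u=np.array([n[1],-n[0]])
s=ctrl.state(); p=s["tcp_pos"][:2]*1000; F=s["contact_force"]; print("u,n",p@u,p@n,"Fu,Fn,Fz",F[:2]@u,F[:2]@n,F[2])
P=float(sys.argv[1])*u-263*n; go(*P,float(sys.argv[2]),13.2)
E
python3 q.py 400 81.2
```

```text
clock: 6.7
tcp_pos: [0.4498, -0.165, 0.0828]
orientation: [0.993, 0.115, -0.0, 0.0]
contact_force: [-0.3, -0.3, -5.1]
grip_width: 0.0434
grasp_force: 53.0
u,n 399.81831198381786 -264.0520389020296 Fu,Fn,Fz -0.32751499599838785 -0.21755472451871447 -5.106640226016133
t 6.7 tcp [ 449.8 -165.    82.8] F [-0.3 -0.3 -5.1] w 43.4 shift [ 0.2 -1.1  1.6] rot [ 0.    0.   -0.01] yaw 13.19
```

```bash
C="python3 -m crank"
$C '[0,-1,0.5,0,0,0,30, 0,-1,1,0,0,0,30, 0,-1,1.5,0,0,0,30, 0,-1,1.8,0,0,0,30, 0,-1,1.8,0,0,0,30]'
python3 q.py 400 81.2
```

```text
clock: 7.2
tcp_pos: [0.4496, -0.164, 0.0812]
orientation: [0.993, 0.115, 0.0, 0.0]
contact_force: [-0.3, 0.5, -0.7]
grip_width: 0.0435
grasp_force: 53.7
u,n 399.86172569945654 -263.0405269957711 Fu,Fn,Fz -0.13769872892448554 0.5240209210738175 -0.6740942951669929
t 7.2 tcp [ 449.6 -164.    81.2] F [-0.3  0.5 -0.7] w 43.5 shift [ 0.1 -0.   0. ] rot [ 0.01 -0.01 -0.  ] yaw 13.2
```

```bash
C="python3 -m crank"
$C '[4,0,0.2,0,0,0,30, 10,0,0.2,0,0,0,30, 16,0,0.2,0,0,0,30, 22,0,0.2,0,0,0,30, 26,0,0.2,0,0,0,30]' >/dev/null
python3 q.py 430 81.2
$C '[4,0,0,0,0,0,30, 8,0,0,0,0,0,30, 12,0,0,0,0,0,30, 16,0,0,0,0,0,30, 20,0,0,0,0,0,30]' >/dev/null
python3 q.py 450 81.2
```

```text
u,n 426.69162603113085 -263.31343703578347 Fu,Fn,Fz -2.790497778737506 -0.22978692310870483 6.941897559861457
t 7.7 tcp [ 475.8 -158.1   81.2] F [-2.7 -0.9  6.9] w 43.8 shift [ 3.3 -0.3 -0. ] rot [ 0.05 -0.04  0.02] yaw 13.22
u,n 446.4111843484012 -263.26784771606583 Fu,Fn,Fz -2.2498682152166385 -0.7256989207597743 5.7114413563352295
t 8.2 tcp [ 495.  -153.5   81.2] F [-2.  -1.2  5.7] w 43.6 shift [ 3.6 -0.3 -0. ] rot [ 0.03 -0.02  0.01] yaw 13.21
```

```bash
C="python3 -m crank"
$C '[4,0,0,0,0,0,30, 9,0,0,0,0,0,30, 14,0,0,0,0,0,30, 19,0,0,0,0,0,30, 24,0,0,0,0,0,30]' >/dev/null
python3 q.py 490 81.2
$C '[5,0,0,0,0,0,30, 10,0,0,0,0,0,30, 15,0,0,0,0,0,30, 20,0,0,0,0,0,30, 25,0,0,0,0,0,30]' >/dev/null
python3 q.py 518 81.2
```

```text
u,n 470.46413350122947 -263.2990261550607 Fu,Fn,Fz -3.6336085993503 -0.052154671114907986 5.717574873163612
t 8.7 tcp [ 518.4 -148.    81.2] F [-3.5 -0.9  5.7] w 43.1 shift [19.5 -0.3 -0. ] rot [ 0.04 -0.02  0.  ] yaw 13.2
u,n 495.6397086028422 -263.32623446596983 Fu,Fn,Fz -2.2690482837894095 0.09070037250880864 4.884077189416317
t 9.2 tcp [ 542.9 -142.2   81.2] F [-2.2 -0.4  4.9] w 43.4 shift [22.4 -0.4  0. ] rot [ 0.04 -0.05  0.  ] yaw 13.2
```

```bash
C="python3 -m crank"
$C '[4,0,0,0,0,0,30, 8,0,0,0,0,0,30, 12,0,0,0,0,0,30, 15,0,0,0,0,0,30, 15,0,0,0,0,0,30]' >/dev/null
python3 q.py 518 81.2
$C '[1,0,0,0,0,0,30, 2,0,0,0,0,0,30, 3,0,0,0,0,0,30, 4,0,0,0,0,0,30, 4,0,0,0,0,0,30]' >/dev/null
python3 q.py 518 81.2
$C '[1,0,0,0,0,0,30, 2,0,0,0,0,0,30, 3,0,0,0,0,0,30, 3,0,0,0,0,0,30, 3,0,0,0,0,0,30]' >/dev/null
python3 q.py 518 81.2
```

```text
u,n 511.0820438523861 -263.3584748010108 Fu,Fn,Fz 1.6713457639286584 0.4827639093092659 5.3542277766985285
t 9.7 tcp [ 558.  -138.7   81.2] F [1.5 0.9 5.4] w 43.8 shift [ 6.9 -0.4  0. ] rot [ 0.05 -0.12  0.01] yaw 13.21
u,n 514.6363854218787 -263.37471997419135 Fu,Fn,Fz 0.8715341854889981 0.662895863697285 5.267653857158277
t 10.2 tcp [ 561.4 -137.9   81.2] F [0.7 0.8 5.3] w 43.6 shift [ 3.4 -0.4 -0. ] rot [ 0.04 -0.09  0.  ] yaw 13.2
u,n 517.7661337170601 -263.416532835791 Fu,Fn,Fz 2.8163809180335218 0.8818544061884829 5.010266276804325
t 10.7 tcp [ 564.5 -137.2   81.2] F [2.5 1.5 5. ] w 43.9 shift [ 0.2 -0.4  0. ] rot [ 0.05 -0.13 -0.01] yaw 13.19
```

```bash
C="python3 -m crank"
$C '[0.5,0,0,0,0,0,30, 1,0,0,0,0,0,30, 1.5,0,0,0,0,0,30, 1.5,0,0,0,0,0,30, 1.5,0,0,0,0,0,30]' >/dev/null
python3 q.py 520 81.2
$C '[0.5,0,0,0,0,0,30, 1,0,0,0,0,0,30, 1.5,0,0,0,0,0,30, 1.5,0,0,0,0,0,30, 1.5,0,0,0,0,0,30]' >/dev/null
python3 q.py 520 81.2
```

```text
u,n 518.8162047973566 -263.4249265697031 Fu,Fn,Fz 1.703901423736552 0.05799819132761298 5.806200008972622
t 11.2 tcp [ 565.5 -137.    81.2] F [1.6 0.4 5.8] w 43.4 shift [ 1.2 -0.4  0. ] rot [ 0.04 -0.07 -0.01] yaw 13.19
u,n 520.126648597435 -263.42905326776634 Fu,Fn,Fz 1.0801235972296084 -0.10115822655774068 5.703870648084181
t 11.7 tcp [ 566.8 -136.7   81.2] F [1.1 0.2 5.7] w 43.6 shift [-0.1 -0.4 -0. ] rot [ 0.03 -0.05 -0.01] yaw 13.19
```

```bash
C="python3 -m crank"
for i in 1 2 3; do
$C '[0.5,0,0,0,0,0,30, 1,0,0,0,0,0,30, 1,0,0,0,0,0,30, 1,0,0,0,0,0,30, 1,0,0,0,0,0,30]' >/dev/null
python3 q.py 520 81.2 | head -1
done
```

```text
u,n 520.5333164461658 -263.39480628633737 Fu,Fn,Fz -2.3117464918537896 1.1217014170805228 8.050065303510417
u,n 521.226702602277 -263.38150360773943 Fu,Fn,Fz -3.7250997688349066 -0.5474454430486441 9.10177588821849
u,n 521.7808548510303 -263.3572963239644 Fu,Fn,Fz -6.546697639074127 -0.47061726117510605 10.203473522918163
```

```bash
C="python3 -m crank"
$C '[-0.5,0,-0.3,0,0,0,30, -1,0,-0.3,0,0,0,30, -1.5,0,-0.3,0,0,0,30, -2,0,-0.3,0,0,0,30, -2,0,-0.3,0,0,0,30]' >/dev/null
python3 q.py 520 81.2
python3 - <<'E'
from h import *
c=cam("scene"); im=eyes.snapshot("scene"); cv2.imwrite("pics/s1.png",cv2.resize(im[190:340,150:350],None,fx=4,fy=4,interpolation=2))
E
```

```text
u,n 521.0247469503481 -263.3595016602998 Fu,Fn,Fz 1.052466915886131 0.12658371836430712 4.121372664039265
t 13.7 tcp [ 567.6 -136.4   81.2] F [1.  0.4 4.1] w 43.6 shift [-1.  -0.4  0. ] rot [ 0.02 -0.03 -0.01] yaw 13.19
```

View pics/s1.png

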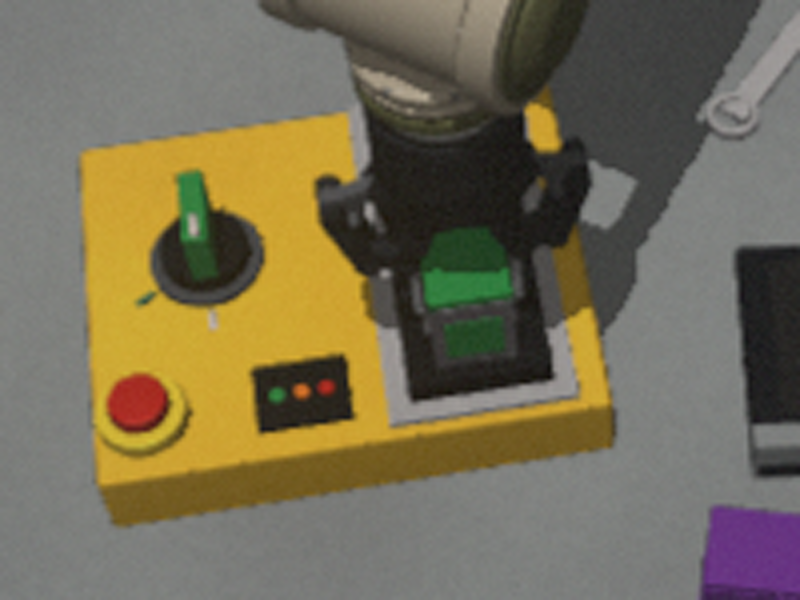

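The pack sits at the far end of the channel. The pull-in force crosses zero at u≈520.4, which is the detent. I'll ease back half a millimetre and release.

```bash
C="python3 -m crank"
$C '[-0.3,0,0,0,0,0,30, -0.5,0,0,0,0,0,30, -0.5,0,0,0,0,0,30, -0.5,0,0,0,0,0,30, -0.5,0,0,0,0,0,30]' >/dev/null
python3 q.py 520.4 81.2
$C '[0,0,0,0,0,0,75, 0,0,0,0,0,0,75, 0,0,0,0,0,0,75, 0,0,0,0,0,0,75, 0,0,0,0,0,0,75]' >/dev/null
python3 q.py 520.4 81.2
$C '[0,0,-20,0,0,0,75, 0,0,-60,0,0,0,75, 0,0,-90,0,0,0,75, 0,0,-100,0,0,0,75, 0,0,-100,0,0,0,75]' >/dev/null
$C '[0,0,0,0,0,0,75, 0,0,0,0,0,0,75, 0,0,0,0,0,0,75, 0,0,0,0,0,0,75, 0,0,0,0,0,0,75]' >/dev/null
python3 q.py 520.4 81.2
python3 - <<'E'
from h import *
c=cam("wrist"); np.save("w3T.npy",c[2]); im=eyes.snapshot("wrist"); cv2.imwrite("pics/w3.png",im)
n=np.array([-np.sin(np.radians(13.3)),np.cos(np.radians(13.3))]);u=np.array([n[1],-n[0]])
for k in blobs(im,*GREEN)[:3]:
    for z in(.124,.102):
        r=rect(k,c,z); print(r,r[0]@u,r[0]@n)
E
```

```text
u,n 520.4811965008764 -263.2851218009128 Fu,Fn,Fz 3.066747525241755 -0.5499146378560187 3.9404611598066897
t 14.25 tcp [ 567.1 -136.5   81.2] F [3.1 0.2 3.9] w 43.6 shift [-0.1 -0.3 -0. ] rot [ 0.01 -0.02 -0.01] yaw 13.19
u,n 520.1413569562935 -263.1857132365699 Fu,Fn,Fz 0.8913211878559483 -0.29413557116101857 0.46906427987032207
t 14.75 tcp [ 566.7 -136.5   81. ] F [ 0.9 -0.1  0.5] w 74.8 shift [ 0.3 -0.2 -0.2] rot [-0.02  0.03 -0.01] yaw 13.19
u,n 520.2778450268428 -263.2313249934549 Fu,Fn,Fz 0.42959008020989525 -0.5565056395570743 0.3957069211295357
t 15.75 tcp [ 566.9 -136.5  180.7] F [ 0.5 -0.4  0.4] w 75.1 shift [ 0.2 -0.2 99.5] rot [-0.02  0.03 -0.01] yaw 13.19
(array([ 566.9, -135.8]), array([63.1, 43.7]), 13.1) 520.4543486671868 -262.57288693506496
(array([ 558.9, -137.6]), array([70.1, 48.5]), 13.1) 512.2548281580315 -262.4842110085589
(array([ 542.4, -266.4]), array([41.1, 12.7]), 13.6) 466.5669706073817 -384.03382915864415
(array([ 531.7, -282.7]), array([45.6, 14.1]), 13.6) 452.40414595250076 -397.43511259699795
(array([ 603.3, -127.4]), array([ 4.6, 26.7]), 13.2) 557.8104774286528 -262.77199483738445
(array([ 599.4, -128.3]), array([ 5.1, 29.6]), 13.2) 553.8080350613529 -262.7506618478502
```

View pics/w3.png

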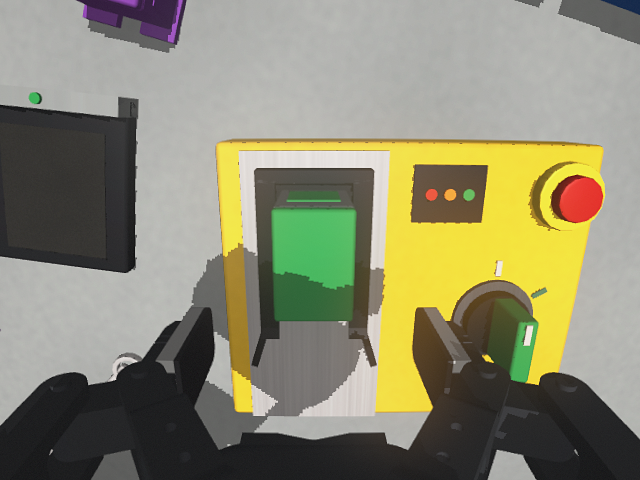

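Wrist view: the pack is seated with its top centre at u≈520.5, which matches the detent's force zero. The knob bar top is at (515,335) and upright, the e-stop is at (577,198) and untouched. Next is the knob at about (531.2, −282.8).

```bash
python3 -c "
from h import *
go(531.2,-282.8,170,13.4)"
```

```text
t 15.8 tcp [ 566.9 -136.5  180.9] F [ 0.4 -1.3 -0. ] w 75.3 shift [-68.1 134.3  10.9] rot [-0.02  0.02 -0.21] yaw 13.19
```

```bash
C="python3 -m crank"
$C '[-17,34,0,0,0,-0.2,75, -38,75,0,0,0,-0.2,75, -58,114,5,0,0,-0.2,75, -68,134,10,0,0,-0.2,75, -68,134,10,0,0,-0.2,75]' >/dev/null
$C '[0,0,0,0,0,0,75, 0,0,0,0,0,0,75, 0,0,0,0,0,0,75, 0,0,0,0,0,0,75, 0,0,0,0,0,0,75]' >/dev/null
python3 - <<'E'
from h import *
c=cam("wrist"); im=eyes.snapshot("wrist"); cv2.imwrite("pics/w4.png",im)
for k in blobs(im,*GREEN)[:3]: print(k.reshape(-1,2).mean(0).round(),rect(k,c,.102))
go(531.2,-282.8,72,13.4)
E
```

```text
[ 42. 138.] (array([ 562.3, -124. ]), array([70.8, 51.3]), 12.3)
[318. 258.] (array([ 532., -284.]), array([43.8, 13.6]), 13.5)
[269.  88.] (array([ 614.1, -238.9]), array([6.2, 6. ]), 13.1)
t 16.85 tcp [ 531.5 -282.1  171.2] F [0.1 0.6 0.2] w 75.0 shift [-0.4  0.6 99.2] rot [ 0.01 -0.01  0.03] yaw 13.43
```

View pics/w4.png

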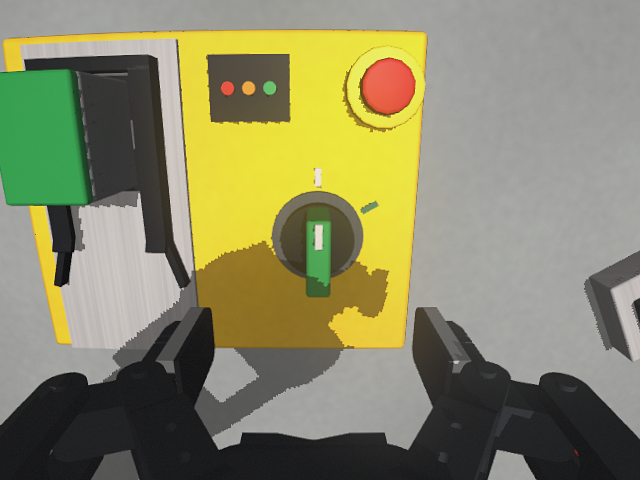

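The knob bar top is at (318,258), aligned with tool x and midway between the fingers. The green 60° mark is at (370,207), clockwise as expected.

```bash
C="python3 -m crank"
$C '[0,1.5,25,0,0,0,60, 0,1.5,50,0,0,0,60, 0,1.5,75,0,0,0,60, 0,1.5,92,0,0,0,60, 0,1.5,99,0,0,0,60]' >/dev/null
$C '[0,0,0,0,0,0,60, 0,0,0,0,0,0,5, 0,0,0,0,0,0,5, 0,0,0,0,0,0,5, 0,0,0,0,0,0,5]' 30
$C '[0,0,0,0,0,0,5, 0,0,0,0,0,0,5, 0,0,0,0,0,0,5, 0,0,0,0,0,0,5, 0,0,0,0,0,0,5]'
python3 -c "
from h import *
go(531.8,-283.7,72,13.4);print(ctrl.state()['wrist_torque'])"
```

```text
clock: 17.85
tcp_pos: [0.5321, -0.2846, 0.0731]
orientation: [0.993, 0.117, 0.001, 0.001]
contact_force: [-0.4, -1.8, 3.8]
grip_width: 0.0135
grasp_force: 33.2
clock: 18.35
tcp_pos: [0.532, -0.2846, 0.073]
orientation: [0.993, 0.117, 0.001, 0.001]
contact_force: [0.3, -2.9, 5.5]
grip_width: 0.0134
grasp_force: 33.5
t 18.35 tcp [ 532.  -284.6   73. ] F [ 0.3 -2.9  5.5] w 13.4 shift [-0.  -0.9  1. ] rot [ 0.11 -0.06 -0.02] yaw 13.38
[-0.22489185  0.10926558 -0.01139394]
```

Gripped. Now turning clockwise in two calls, then holding.

```bash
C="python3 -m crank"
$C '[0,-0.5,0,0,0,5,5, 0,-0.5,0,0,0,12,5, 0,-0.5,0,0,0,19,5, 0,-0.5,0,0,0,26,5, 0,-0.5,0,0,0,33,5]' 
$C '[0,0,0,0,0,7,5, 0,0,0,0,0,14,5, 0,0,0,0,0,21,5, 0,0,0,0,0,25,5, 0,0,0,0,0,28,5]' 
python3 -c "
from h import *
go(531.8,-283.7,72,13.4-60);print(ctrl.state()['wrist_torque'])"
```

```text
clock: 18.85
tcp_pos: [0.5321, -0.2847, 0.073]
orientation: [0.985, -0.173, 0.001, 0.001]
contact_force: [0.1, -5.6, 3.4]
grip_width: 0.0135
grasp_force: 33.4
clock: 19.35
tcp_pos: [0.532, -0.2849, 0.073]
orientation: [0.914, -0.405, 0.002, 0.001]
contact_force: [-1.0, -6.8, 4.6]
grip_width: 0.0138
grasp_force: 33.6
t 19.35 tcp [ 532.  -284.9   73. ] F [-1.  -6.8  4.6] w 13.8 shift [-1.  -0.7  1. ] rot [ 0.05 -0.21 -1.16] yaw -47.76
[-0.88061049  0.03590628  0.29929113]
```

```bash
C="python3 -m crank"
$C '[0,0,0,0,0,1,5, 0,0,0,0,0,1,5, 0,0,0,0,0,1,5, 0,0,0,0,0,1,5, 0,0,0,0,0,1,5]' >/dev/null
python3 -c "
from h import *
go(531.8,-283.7,72,13.4-60);print(ctrl.state()['wrist_torque']); im=eyes.snapshot('wrist'); cv2.imwrite('pics/w5.png',im)"
for i in 1 2; do $C '[0,0,0,0,0,0,5, 0,0,0,0,0,0,5, 0,0,0,0,0,0,5, 0,0,0,0,0,0,5, 0,0,0,0,0,0,5]' >/dev/null; done
python3 -c "
from h import *
go(531.8,-283.7,72,13.4-60);print(ctrl.state()['wrist_torque'])"
```

```text
t 19.85 tcp [ 532.  -284.9   73. ] F [-0.3 -5.6  4.8] w 13.7 shift [-1.  -0.7  1. ] rot [ 0.06 -0.21 -1.94] yaw -48.54
[-0.8893446   0.02748768  0.5857872 ]
t 20.9 tcp [ 532.  -284.9   73. ] F [-0.4 -6.6  4.7] w 13.6 shift [-1.1 -0.6  1. ] rot [ 0.06 -0.22 -1.94] yaw -48.54
[-0.89334862 -0.01719512  0.62363879]
```

View pics/w5.png

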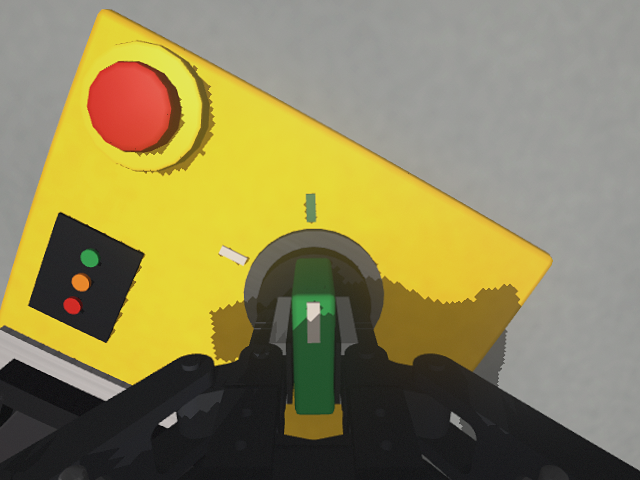

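The bar at (314,340) points at the green mark (311,207), and the torque rose at the stop. It has been held for 1.5 s, so I'll release and retreat.

```bash
C="python3 -m crank"
for i in 1 2; do $C '[0,0,0,0,0,0,85, 0,0,0,0,0,0,85, 0,0,0,0,0,0,85, 0,0,0,0,0,0,85, 0,0,0,0,0,0,85]' | grep -E "force|width"; done
$C '[0,0,-20,0,0,0,85, 0,0,-50,0,0,0,85, 0,0,-80,0,0,0,85, 0,0,-105,0,0,0,85, 0,0,-120,0,0,0,85]' >/dev/null
$C '[-20,0,-30,0,0,8,85, -60,0,-50,0,0,8,85, -100,0,-50,0,0,8,85, -120,0,-50,0,0,8,85, -120,0,-50,0,0,8,85]'
python3 - <<'E'
from h import *
im=eyes.snapshot("wrist"); cv2.imwrite("pics/w6.png",im)
a=eyes.snapshot("top"); c=cam("top")
for k in blobs(a,*GREEN)[:4]: print(k.reshape(-1,2).mean(0).round(),rect(k,c,.124),rect(k,c,.102))
for k in blobs(a,*RED)[:3]: print("red",rect(k,c,.07))
cv2.imwrite("pics/t6.png",cv2.resize(a[150:330,150:510],None,fx=2.2,fy=2.2,interpolation=2))
E
```

```text
contact_force: [-0.0, 0.0, -0.5]
grip_width: 0.084
grasp_force: 0.0
contact_force: [-0.3, -0.1, 0.4]
grip_width: 0.0849
grasp_force: 0.0
clock: 22.9
tcp_pos: [0.451, -0.1918, 0.2429]
orientation: [0.881, -0.474, 0.0, -0.0]
contact_force: [0.9, -0.1, -0.5]
grip_width: 0.0852
grasp_force: 0.0
[370. 219.] (array([ 564.9, -135.2]), array([67.1, 45.8]), 13.1) (array([ 569.1, -137.3]), array([68.8, 46.9]), 13.1)
[621.  71.] (array([ 846.1, -612.4]), array([38.5, 38.5]), 71.6) (array([ 857.3, -626.5]), array([39.5, 39.5]), 71.6)
red (array([536.7, 203. ]), array([67. , 46.4]), 12.4)
red (array([ 346.2, -589.4]), array([85.4, 21. ]), 69.1)
red (array([ 635.5, -301.5]), array([27. , 21.9]), 49.5)
```

View pics/t6.png

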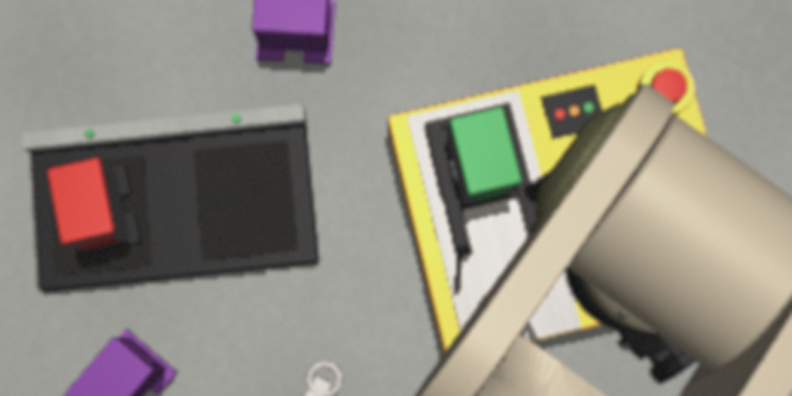

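The top view shows the pack in the shoe and the red pack unmoved at (81,200). The arm hides the knob, so I'll check its angle numerically from the scene camera against the start.

```bash
python3 - <<'E'
from h import *
s=cam("scene"); a=cv2.imread("pics/scene0.png"); b=eyes.snapshot("scene")
for im in(a,b):
    for k in blobs(im[220:300,170:300],(45,80,30),(85,255,255),20): k=k+[170,220]; print(k.reshape(-1,2).mean(0).round(1),cv2.boundingRect(k),cv2.contourArea(k))
    print('-')
d=np.abs(a[225:275,175:230].astype(int)-b[225:275,175:230]).max(2); print("knob diff",(d>60).sum(), d.size)
d=np.abs(a[280:310,165:200].astype(int)-b[280:310,165:200]).max(2); print("estop diff",(d>60).sum(), d.size)
st=ctrl.state(); print(st["clock"])
E
```

```text
[198.6 246.2] (195, 233, 10, 27) 152.5
-
[265.3 252.7] (253, 238, 26, 29) 534.0
[198.6 246.2] (195, 233, 9, 27) 148.5
[268.2 273.6] (261, 269, 15, 10) 95.5
-
knob diff 0 2750
estop diff 0 1050
23.05
```

The knob is back exactly at rest, the e-stop is unchanged and the pack is home, so I'm handing in.

```bash
python3 -c "
from plant import ctrl
print(ctrl.finish_job())"
```

```text
the job is handed in; nothing more can be done
None
```

The job is handed in at about 23 s: the green pack is home on the detent (judged from forces and camera), the knob was held at its stop for about 1.5 s and sprang back, and the red pack and emergency stop are unchanged.

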